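# Transfer four reagent bottles to the empty rack in reverse order

## Task

Move the four bottles from the ring seats of the grey tray into the bays of the empty white rack, one to a bay, in reverse order counted from the red end blocks: the bottle nearest the tray's red end goes into the bay farthest from the rack's red end, the next one into the next bay, and so on. Stand each bottle flat and upright in its bay and never tip one over.

Things in the scene. Friction and masses are not known exactly. Their poses are not given: they have to be found in the camera images.
- bottle_blue_center (a point): clear glass bottle with blue cap, upright, loose, about 0.18 kg, body 56 mm in diameter, 97 mm tall with its cap (cap 38 mm in diameter, the top 20 mm). The point is its centre, half-way up, on its axis, z up; its yaw is arbitrary and does not matter. Grip it round the body at the centre or slightly above, across the row (its neighbours stand 76 mm away, centre to centre).
- bottle_orange_center (a point): clear glass bottle with orange cap, upright, loose, about 0.18 kg, body 56 mm in diameter, 101 mm tall with its cap (cap 38 mm in diameter, the top 20 mm). The point is its centre, half-way up, on its axis, z up; its yaw is arbitrary and does not matter. Grip it round the body at the centre or slightly above, across the row (its neighbours stand 76 mm away, centre to centre).
- bottle_green_center (a point): clear glass bottle with green cap, upright, loose, about 0.18 kg, body 56 mm in diameter, 97 mm tall with its cap (cap 40 mm in diameter, the top 20 mm). The point is its centre, half-way up, on its axis, z up; its yaw is arbitrary and does not matter. Grip it round the body at the centre or slightly above, across the row (its neighbours stand 76 mm away, centre to centre).
- bottle_black_center (a point): smaller bottle with violet contents and black cap, upright, loose, about 0.18 kg, body 50 mm in diameter, 85 mm tall with its cap (cap 35 mm in diameter, the top 20 mm). The point is its centre, half-way up, on its axis, z up; its yaw is arbitrary and does not matter. Grip it round the body at the centre or slightly above, across the row (its neighbours stand 76 mm away, centre to centre).
- seat_blue: blue ring seat on the storage tray, the one in which the blue-capped bottle stands at the start; fixed, 68 mm outside, 62 mm inside, rim 8 mm high, inner floor 3 mm above its origin. Origin: centre of its underside, on the tray's top.
- seat_orange: orange ring seat on the storage tray, the one in which the orange-capped bottle stands at the start; fixed, 68 mm outside, 62 mm inside, rim 8 mm high, inner floor 3 mm above its origin. Origin: centre of its underside, on the tray's top.
- seat_green: green ring seat on the storage tray, the one in which the green-capped bottle stands at the start; fixed, 68 mm outside, 62 mm inside, rim 8 mm high, inner floor 3 mm above its origin. Origin: centre of its underside, on the tray's top.
- seat_black: black ring seat on the storage tray, the one in which the black-capped bottle stands at the start; fixed, 68 mm outside, 62 mm inside, rim 8 mm high, inner floor 3 mm above its origin. Origin: centre of its underside, on the tray's top.
- tray: grey storage tray, fixed, flat board 80 x 308 x 8 mm that carries the four ring seats in a row along its y axis, centres at y = +114, +38, -38, -114 mm; which colour is where changes. Origin: centre of its underside; +y points along the row towards its red end block (76 x 16 x 24 mm, at y = +162 mm).
- rack: white empty rack, fixed, 80 x 308 mm, with four square bays in a row along its y axis, centres at x = 0, y = +114, +38, -38, -114 mm; each bay is 72 x 72 mm inside, its floor 6 mm above the origin, the walls' tops 18 mm above it; a grey round pad marks the middle of each bay. Origin: centre of its underside; +y points along the row towards its red end block (76 x 16 x 24 mm, at y = +162 mm). Tray and rack may swap sides.
Not all that is in view belongs to the job. Leave any yellow look-alike of the part that bears bottle_blue_center alone.

How it is judged:
By the outcome, as a careful person would: the job done as asked, in the order asked, and still so for the second after the job is handed in, with the robot touching nothing.
It also fails if it takes over 99 s, if anything falls off the work surface, if the arm or the gripper's body presses on something with over 40 N, if the wrist force passes 120 N, or if a joint passes its speed limit or range.

## Robot

A 6-joint arm with a two-finger parallel gripper is mounted at the origin on a cart in front of the work surface, level with it; the furniture and walls round the work are solid. World frame = base frame: x ahead of the robot, y to its left, z up, the work surface at z = 0. Lengths are in m, angles in rad, forces in N, time in s.
With the tool pointing down it reaches from about 0.25 to 0.775 m from the base axis. Payload 4 kg.
Tool frame: the origin (TCP) lies on the centre line of the jaws, within the pads' length; the fingertips stand 17 mm ahead of it and the grasp point (between the pads) lies 2 mm behind it; z points along the fingers, y is the line along which they close (so a half turn about z gives the same grasp; the last joint's range is limited). The gripper opens to 94 mm and grips with 3 to 60 N. Pads are 16 mm wide; open, the fingers measure 119 mm over their backs; the gripper's body (75 mm by 177 mm) begins 78 mm behind the grasp point.
Start: joints at [-1.25, 0.087, 1.371, -0, 1.684, -0.103], TCP at [0.226, -0.501, 0.223] pointing down, gripper open.
Joint ranges: [-3.1, 3.1], [-0.76, 2.03], [0.27, 2.55], [-1.08, 4.22], [0.17, 2.65], [-2.57, 2.57]. Speed limits (rad/s): [2.79, 2.79, 3.14, 3.14, 3.14, 3.14].

## Interface

Orientations are given as [roll, pitch, yaw] about the fixed x, y, z axes, in that order (R = Rz(yaw) Ry(pitch) Rx(roll)).
In Python, from bench import robot gives the robot as it stands.
- The arm moves only by the tool servo_tool, never from a script. Its argument "plan" is a list of rows, each a list of 7 numbers: the shift along the tool's x, y, z normalised to -1 to 1, where 1 is 0.1 m, then the turn, a rotation vector about the tool's x, y, z normalised to -1 to 1, where 1 is pi/2 rad, then the finger opening in mm, from 0 to 94. In form: [[x, y, z, ax, ay, az, gripper], ...]. A call has 1 to 12 rows; each row is the pose to reach, as a shift and turn from the pose commanded when the call began, along the tool's axes at that moment; what a row does not reach only later rows make up. A row lasts 1/12 s, in which the tool goes at most 41.7 mm and 7.16 degrees, less where a joint would pass 70% of its speed; a pose out of reach is approached as far as the arm can. A call with a number of a shift or a turn outside -1 to 1 is refused whole. A call with a gripper value outside its range is refused whole. The fingers move at their own pace and stop on an object; the grip force is fixed at half the most. Time passes only in rows, so rows that repeat a pose let the fingers close. It gives the time, the measured TCP pose, the force, the opening and the grip force at its end, in the units of the state.
- robot.get_obs(): the state, without advancing time (a new reading comes with each control period).
- robot.snapshot(name): name is "scene" or "top" or "wrist"; returns the picture (384x512x3 uint8, red, green, blue); there is no depth.
- robot.camera_params(name): a dict with "camera_matrix" (3x3 intrinsics, pixels), "distortion" ([k1, k2, p1, p2, k3] as OpenCV has them; the pictures are not rectified), "rvec" (rotation vector, rad) and "tvec" (3), from world to camera coordinates, as OpenCV has them; the wrist camera has in their place "tool_from_camera" (4x4, takes a point from camera to tool coordinates, whose origin is the TCP and whose axes are the flange's). Camera axes: x right, y down, z forward; pixel columns grow to the right and rows downward; lengths in m; the calibration is good to about 2 mm. A picture is of the moment at which its call begins: read the wrist's pose just before it. camera_params takes no time and is no camera call.
- robot.close_job(): hands the job in; it is judged then, once.
Trained networks look in the newest picture that a camera, given by its name, has taken for a name from the list of things; names that differ only in an ending like _2 or _b are one class to them, and where a whole thing is asked for, a point or a joint stands for the part that bears it (a point fixed in the world has none). Each returns a list of dicts, best first, with "conf" (0 to 1); they miss things now and then, are a little off and sometimes report something else, mostly with a low value. They report only what shows in the picture. A call takes as long as a camera call. They do not tell look-alikes from the thing itself.
- robot.find_in(thing, camera): "extent" ([centre column, centre row, width, height] in pixels, round what is visible of it).
The state is a dict: "time": time; "joint_positions": joint angles; "qvel": joint speeds; "joint_torque": joint torques, N m; "tool_pos": TCP position; "ee_rot": TCP orientation; "wrist_force": force on the tool from outside, world axes, zero at the start; "wrist_torque": the same for the moment, N m; "width": finger opening in m; "finger_force": force on a finger pad.
Only numpy, scipy, OpenCV 4.12 (cv2) and the standard library are available. Lean on these libraries where they do the work, as an engineer would, in place of code of your own. Each camera call takes 0.05 s, during which the arm holds its last target. There are 200 camera calls.

## Working session

There is one attempt and no reset: what is moved stays moved. The work goes in short steps, Python scripts to look and compute and a tool call to move; the robot and the scene stay as the last step left them, time stands still between calls to the robot, and variables do not carry over. Pictures are saved under pics/ and viewed, at most 14 in all, crops included, and the job is handed in when it is done.

Besides the shell and the picture viewer there is one more tool, called after ">>>" as name([rows], argument=value, ...), one row to a line, values as JSON. servo_tool: Moves the arm, as the interface text tells. Scaled input: -1 to 1 covers 0.1 m each way for a shift and pi/2 rad each way for a turn. Its arguments: {"type":"object","properties":{"plan":{"type":"array","items":{"type":"array","items":{"type":"number"}}}},"required":["plan"]}

```bash
mkdir -p pics; ls; python3 - <<'E'
from bench import robot
import cv2
o=robot.get_obs();print(o)
for c in ["top","scene"]:
    im=robot.snapshot(c);cv2.imwrite(f"pics/{c}0.png",im[:,:,::-1])
    for t in ["tray","rack","bottle_blue_center","bottle_orange_center","bottle_green_center","bottle_black_center"]:
        print(c,t,[( [round(float(v)) for v in d["extent"]],round(d["conf"],2)) for d in robot.find_in(t,c)])
E
```

```text
pics
{'time': 0.0, 'joint_positions': array([-1.25008473e+00,  8.79579863e-02,  1.37223743e+00, -1.91128212e-05,
        1.68358085e+00, -1.03106899e-01]), 'qvel': array([-8.15542407e-05,  3.09491453e-04, -1.62169450e-04, -1.22823412e-03,
        1.02150188e-03,  9.36880570e-04]), 'joint_torque': array([ 1.97382273e-03, -3.40170550e+01, -3.02427328e+01,  7.21273036e-02,
        3.28494329e-02, -1.76642443e-04]), 'tool_pos': array([ 0.22601131, -0.50086491,  0.22131103]), 'ee_rot': array([-3.13941869e+00, -2.05850994e-04,  4.23816139e-01]), 'wrist_force': array([-0.09518432,  0.50918055,  0.236938  ]), 'wrist_torque': array([ 0.07350749, -0.01818261,  0.01334949]), 'finger_force': 0.0, 'width': 0.09369997734091803}
top tray [([183, 190, 110, 29], 0.81)]
top rack [([320, 197, 112, 32], 0.62)]
top bottle_blue_center [([170, 186, 26, 21], 0.86), ([177, 223, 26, 25], 0.75)]
top bottle_orange_center []
top bottle_green_center [([197, 185, 19, 23], 0.98), ([148, 189, 20, 21], 0.71)]
top bottle_black_center [([147, 189, 24, 20], 0.78), ([223, 189, 18, 21], 0.74)]
scene tray [([146, 184, 36, 19], 0.51)]
scene rack [([309, 204, 106, 31], 0.72)]
scene bottle_blue_center [([173, 202, 21, 34], 0.76), ([172, 175, 16, 32], 0.59)]
scene bottle_orange_center []
scene bottle_green_center []
scene bottle_black_center [([150, 174, 12, 26], 0.93)]
```

```bash
python3 - <<'E'
import cv2
im=cv2.imread("pics/top0.png")[150:260,110:400]
cv2.imwrite("pics/top0c.png",cv2.resize(im,(783,297),interpolation=cv2.INTER_CUBIC))
im=cv2.imread("pics/scene0.png")
cv2.imwrite("pics/scene0c.png",cv2.resize(im[130:260,110:410],(780,338),interpolation=cv2.INTER_CUBIC))
E
```

```text
(no output)
```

View pics/top0.png

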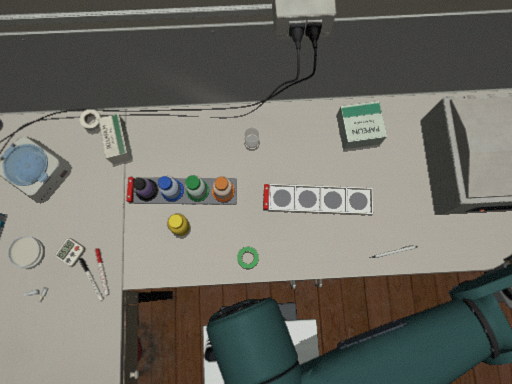

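View pics/top0c.png

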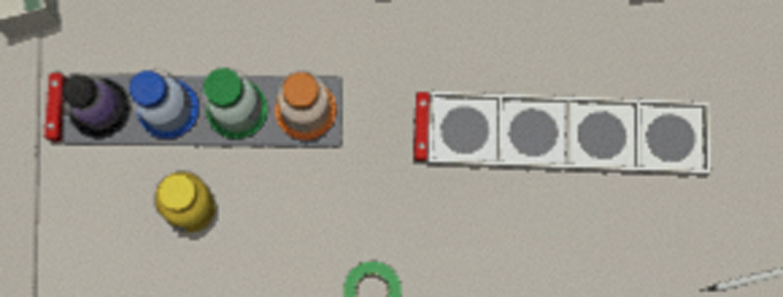

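View pics/scene0.png

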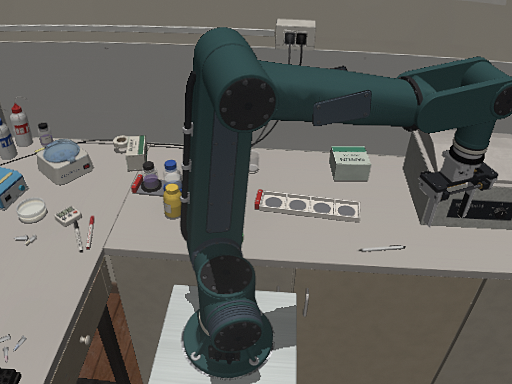

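The top view shows the tray row, from the red end at column 130: black (147,189), blue (170,186), green (197,185), orange (223,189). The rack's red end is at column 266 and its pads run from (282,198) to (358,201). Things that could be mistaken for the blue bottle: blue (170,186), the yellow look-alike (177,223), which I leave alone, and the blue bottle far left in the scene view (5,135). The close crop confirms the blue cap in the tray.

```bash
cat >h.py <<'E'
import numpy as np,cv2
from bench import robot
from scipy.spatial.transform import Rotation as R
def world(c,uv,z,pose=None):
    p=robot.camera_params(c);K=np.array(p["camera_matrix"]);D=np.array(p["distortion"])
    n=cv2.undistortPoints(np.array(uv,float).reshape(-1,1,2),K,D)[:,0]
    d=np.c_[n,np.ones(len(n))]
    if c=="wrist":
        T=np.array(p["tool_from_camera"]);Rt=R.from_euler("xyz",pose[1]).as_matrix()
        Rw=Rt@T[:3,:3];o=Rt@T[:3,3]+pose[0]
    else:
        Rc=cv2.Rodrigues(np.array(p["rvec"],float))[0];Rw=Rc.T;o=-Rc.T@np.array(p["tvec"],float).ravel()
    d=d@Rw.T
    return o+d*((np.atleast_1d(z)-o[2])/d[:,2])[:,None]
E
python3 - <<'E'
from h import *
im=cv2.imread("pics/top0.png");hsv=cv2.cvtColor(im,cv2.COLOR_BGR2HSV).astype(int)
H,S,V=hsv[...,0],hsv[...,1],hsv[...,2]
def blobs(m,x0,x1,y0,y1,mn=20):
    k=np.zeros(m.shape,np.uint8);k[y0:y1,x0:x1]=m[y0:y1,x0:x1]
    n,_,s,c=cv2.connectedComponentsWithStats(k)
    return [(c[i].round(1).tolist(),s[i].tolist()) for i in range(1,n) if s[i][4]>=mn]
pads=sorted(b[0] for b in blobs((V<140)&(S<60),270,372,188,213,80))
print(pads);W=world("top",pads,.007);print(W.round(4))
red=((H<6)|(H>174))&(S>150)
for b in blobs(red,120,280,170,215):print("red",b,world("top",[b[0]],.03).round(4))
for n,m,z in [("blue",(abs(H-110)<12)&(S>150)&(V>90),.108),("green",(abs(H-67)<15)&(S>130),.108),("orange",(abs(H-11)<6)&(S>130),.112)]:
    for b in blobs(m,135,240,170,212,30):print(n,b,world("top",[b[0]],z).round(4))
for b in blobs(V<50,130,165,170,212,20):print("black",b,world("top",[b[0]],.096).round(4))
# tray far/near edge
for c in [170,185,210,234]: print(c,[tuple(im[r,c]) for r in (174,176,178,180,182,200,202,204,206)][:0], V[174:208,c].tolist())
print(robot.camera_params("top"),robot.camera_params("wrist"))
E
```

```text
[[281.7, 197.7], [297.0, 211.3], [307.1, 198.6], [332.4, 199.8], [357.9, 200.8]]
[[ 0.5004 -0.086   0.007 ]
 [ 0.4567 -0.1285  0.007 ]
 [ 0.4936 -0.1616  0.007 ]
 [ 0.4859 -0.2367  0.007 ]
 [ 0.4788 -0.3123  0.007 ]]
red ([129.9, 189.8], [127, 177, 7, 25, 119]) [[0.5429 0.3592 0.03  ]]
red ([265.6, 196.1], [264, 184, 5, 26, 94]) [[ 0.5027 -0.0374  0.03  ]]
blue ([164.2, 182.3], [158, 177, 13, 12, 120]) [[0.5391 0.242  0.108 ]]
blue ([180.0, 190.6], [176, 181, 7, 19, 40]) [[0.5133 0.1989 0.108 ]]
green ([192.1, 182.0], [186, 176, 13, 13, 138]) [[0.5359 0.1654 0.108 ]]
green ([199.1, 195.6], [187, 185, 22, 16, 54]) [[0.4964 0.147  0.108 ]]
orange ([221.0, 183.1], [215, 177, 13, 13, 137]) [[0.5275 0.0857 0.112 ]]
orange ([223.5, 195.3], [212, 185, 23, 17, 95]) [[0.4928 0.0801 0.112 ]]
black ([139.6, 184.2], [134, 178, 12, 12, 100]) [[0.5405 0.3127 0.096 ]]
black ([149.5, 192.9], [136, 179, 22, 22, 153]) [[0.5142 0.2852 0.096 ]]
170 [] [176, 170, 162, 162, 106, 108, 126, 137, 138, 138, 109, 72, 67, 75, 108, 135, 161, 158, 147, 140, 137, 118, 79, 81, 83, 93, 87, 70, 117, 100, 171, 177, 17
[... 827 characters left out ...]
16288013,  0.24837233]), 'tvec': array([0.01388363, 0.50282631, 1.11827362])} {'camera_matrix': array([[300.66459087,   0.        , 252.75599018],
       [  0.        , 300.66459087, 192.05248885],
       [  0.        ,   0.        ,   1.        ]]), 'distortion': array([-0.05004189,  0.        ,  0.        ,  0.        ,  0.        ]), 'tool_from_camera': array([[ 7.78918119e-04, -9.61959900e-01, -2.73189576e-01,
         8.02221649e-02],
       [ 9.99999696e-01,  7.62079582e-04,  1.67751214e-04,
         4.94786593e-04],
       [ 4.68222568e-05, -2.73189623e-01,  9.61960201e-01,
        -1.61868142e-01],
       [ 0.00000000e+00,  0.00000000e+00,  0.00000000e+00,
         1.00000000e+00]])}
```

>>> servo_tool([
  [1, -1, -0.3, 0, 0, -0.69, 94],
  [1, -1, -0.3, 0, 0, -0.69, 94],
  [1, -1, -0.3, 0, 0, -0.69, 94],
  [1, -1, -0.3, 0, 0, -0.69, 94],
  [1, -1, -0.3, 0, 0, -0.69, 94],
  [1, -1, -0.3, 0, 0, -0.69, 94],
  [1, -1, -0.3, 0, 0, -0.69, 94],
  [1, -1, -0.3, 0, 0, -0.69, 94],
  [1, -1, -0.3, 0, 0, -0.69, 94],
  [1, -1, -0.3, 0, 0, -0.69, 94],
])

```text
time: 1.53
tool_pos: [0.2762, -0.369, 0.2526]
ee_rot: [3.141, 0.0, 1.509]
wrist_force: [0.1, -0.7, 0.1]
width: 0.0937
finger_force: 0.0
```

>>> servo_tool([
  [0.97, 0.37, 0, 0, 0, 0, 94],
  [0.97, 0.37, 0, 0, 0, 0, 94],
  [0.97, 0.37, 0, 0, 0, 0, 94],
])

```text
time: 1.78
tool_pos: [0.32, -0.272, 0.2527]
ee_rot: [3.14, -0.001, 1.506]
wrist_force: [-0.5, 0.4, -0.5]
width: 0.094
finger_force: 0.0
```

>>> servo_tool([
  [0.97, 0.37, 0, 0, 0, 0, 94],
  [0.97, 0.37, 0, 0, 0, 0, 94],
  [0.97, 0.37, 0, 0, 0, 0, 94],
])

```text
time: 2.03
tool_pos: [0.3632, -0.1769, 0.2529]
ee_rot: [3.14, -0.001, 1.508]
wrist_force: [0.3, 0.1, -0.8]
width: 0.094
finger_force: 0.0
```

>>> servo_tool([
  [0.97, 0.37, 0, 0, 0, 0, 94],
  [0.97, 0.37, 0, 0, 0, 0, 94],
  [0.97, 0.37, 0, 0, 0, 0, 94],
])

```text
time: 2.28
tool_pos: [0.4062, -0.0822, 0.2528]
ee_rot: [3.14, -0.001, 1.508]
wrist_force: [0.6, -0.2, -0.7]
width: 0.0942
finger_force: 0.0
```

>>> servo_tool([
  [0.97, 0.37, 0, 0, 0, 0, 94],
  [0.97, 0.37, 0, 0, 0, 0, 94],
  [0.97, 0.37, 0, 0, 0, 0, 94],
])

```text
time: 2.53
tool_pos: [0.4493, 0.0124, 0.2525]
ee_rot: [3.141, -0.002, 1.508]
wrist_force: [0.5, -0.6, -0.3]
width: 0.0941
finger_force: 0.0
```

>>> servo_tool([
  [0.97, 0.37, 0, 0, 0, 0, 94],
  [0.97, 0.37, 0, 0, 0, 0, 94],
  [0.97, 0.37, 0, 0, 0, 0, 94],
])

```text
time: 2.78
tool_pos: [0.4923, 0.107, 0.2522]
ee_rot: [3.141, -0.002, 1.508]
wrist_force: [-0.0, -2.0, -0.5]
width: 0.0942
finger_force: 0.0
```

>>> servo_tool([
  [0.97, 0.37, 0, 0, 0, 0, 94],
  [0.97, 0.37, 0, 0, 0, 0, 94],
  [0.97, 0.37, 0, 0, 0, 0, 94],
  [0.97, 0.37, 0, 0, 0, 0, 94],
  [0.97, 0.37, 0, 0, 0, 0, 94],
  [0.97, 0.37, 0, 0, 0, 0, 94],
])

```text
time: 3.28
tool_pos: [0.5342, 0.1971, 0.2524]
ee_rot: [-3.141, 0.001, 1.506]
wrist_force: [-0.2, -0.0, -0.5]
width: 0.0942
finger_force: 0.0
```

```bash
python3 - <<'E'
from h import *
o=robot.get_obs();im=robot.snapshot("wrist");cv2.imwrite("pics/w1.png",im[:,:,::-1])
print(o["time"],o["tool_pos"],o["ee_rot"])
np.savez("w1",p=o["tool_pos"],r=o["ee_rot"])
for b,z in [("blue",.108),("orange",.112),("green",.108),("black",.096)]:
    for d in robot.find_in(f"bottle_{b}_center","wrist"): print(b,np.round(d["extent"]),round(d["conf"],2))
E
```

```text
3.2833 [0.53422544 0.19705789 0.25237458] [-3.14116050e+00  8.63026937e-04  1.50620317e+00]
blue [257. 139.  53.  48.] 0.58
blue [170. 162.  58.  56.] 0.56
orange [259. 264.  42.  65.] 0.56
green [262. 202.  50.  59.] 0.88
black [258.  70.  48.  51.] 0.66
black [261. 202.  48.  62.] 0.42
```

View pics/w1.png

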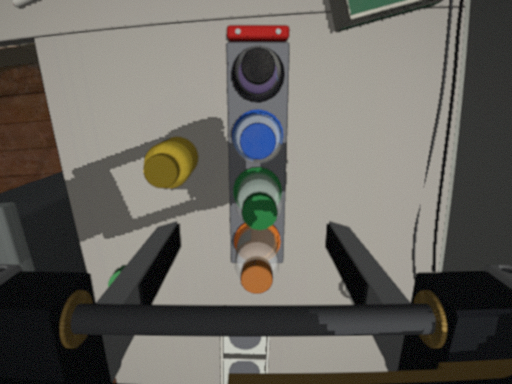

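Wrist view: red block at (258,33), caps at black (258,66), blue (258,141), green (260,211) and orange (257,276). The yellow decoy at (165,168) is well off to the side.

```bash
python3 - <<'E'
from h import *
d=np.load("w1.npz");P=(d["p"],d["r"])
im=cv2.imread("pics/w1.png");hsv=cv2.cvtColor(im,cv2.COLOR_BGR2HSV).astype(int);H,S,V=hsv[...,0],hsv[...,1],hsv[...,2]
y,x=np.mgrid[:384,:512]
for n,c,m,z in [("black",(258,64),(V<50),.096),("blue",(258,141),(abs(H-112)<12)&(S>150),.108),("green",(260,211),(abs(H-67)<15)&(S>130),.108),("orange",(257,277),(abs(H-11)<8)&(S>130),.112)]:
    m=m&(np.hypot(x-c[0],y-c[1])<19);u=(x[m].mean(),y[m].mean())
    print(n,m.sum(),np.round(u,1),world("wrist",[u],z,P).round(4))
print("red",world("wrist",[(258,33)],.032,P).round(4))
print("yellow",world("wrist",[(161,171)],.097,P).round(4))
t=[(229,42),(287,42),(231,262),(284,262)];print(world("wrist",t,.008,P).round(4))
E
```

```text
black 831 [256.6  65.9] [[0.5463 0.3155 0.096 ]]
blue 954 [257.4 140.9] [[0.5426 0.2428 0.108 ]]
green 935 [259.2 210.9] [[0.5401 0.1679 0.108 ]]
orange 814 [256.2 276.3] [[0.5321 0.0905 0.112 ]]
red [[0.5514 0.3594 0.032 ]]
yellow [[0.4368 0.2162 0.097 ]]
[[0.5155 0.3566 0.008 ]
 [0.5875 0.352  0.008 ]
 [0.4928 0.0535 0.008 ]
 [0.5727 0.0484 0.008 ]]
```

>>> servo_tool([
  [1, 0.04, 0, 0, 0, 0, 94],
  [1, 0.04, 0, 0, 0, 0, 94],
  [1, 0.04, 0, 0, 0, 0, 94],
])

```text
time: 3.78
tool_pos: [0.5446, 0.3002, 0.2524]
ee_rot: [-3.141, -0.002, 1.509]
wrist_force: [-0.7, -0.9, -1.1]
width: 0.0937
finger_force: 0.0
```

>>> servo_tool([
  [0.19, 0, 0.3, 0, 0, 0, 94],
  [0.19, 0, 0.6, 0, 0, 0, 94],
  [0.19, 0, 1, 0, 0, 0, 94],
  [0.19, 0, 1, 0, 0, 0, 94],
  [0.19, 0, 1, 0, 0, 0, 94],
])

```text
time: 4.2
tool_pos: [0.5441, 0.3148, 0.1493]
ee_rot: [-3.135, 0.004, 1.507]
wrist_force: [-0.5, -0.2, 1.0]
width: 0.0938
finger_force: 0.0
```

>>> servo_tool([
  [0, 0, 0.2, 0, 0, 0, 94],
  [0, 0, 0.4, 0, 0, 0, 94],
  [0, 0, 0.6, 0, 0, 0, 94],
  [0, 0, 0.8, 0, 0, 0, 94],
  [0, 0, 0.96, 0, 0, 0, 94],
  [0, 0, 0.96, 0, 0, 0, 94],
  [0, 0, 0.96, 0, 0, 0, 94],
])

```text
time: 4.78
tool_pos: [0.5478, 0.3165, 0.0594]
ee_rot: [3.138, -0.002, 1.507]
wrist_force: [-0.3, 0.0, -0.2]
width: 0.0941
finger_force: 0.0
```

>>> servo_tool([
  [0, 0, 0, 0, 0, 0, 20],
  [0, 0, 0, 0, 0, 0, 20],
  [0, 0, 0, 0, 0, 0, 20],
  [0, 0, 0, 0, 0, 0, 20],
  [0, 0, 0, 0, 0, 0, 20],
  [0, 0, 0, 0, 0, 0, 20],
  [0, 0, 0, 0, 0, 0, 20],
  [0, 0, 0, 0, 0, 0, 20],
  [0, 0, 0, 0, 0, 0, 20],
])

```text
time: 5.53
tool_pos: [0.5462, 0.3163, 0.0565]
ee_rot: [3.141, -0.0, 1.508]
wrist_force: [0.4, 0.4, -0.4]
width: 0.0494
finger_force: 30.0
```

>>> servo_tool([
  [0, 0, -0.1, 0, 0, 0, 20],
  [0, 0, -0.25, 0, 0, 0, 20],
  [0, 0, -0.45, 0, 0, 0, 20],
  [0, 0, -0.7, 0, 0, 0, 20],
  [0, 0, -1, 0, 0, 0, 20],
])

```text
time: 5.95
tool_pos: [0.5444, 0.3156, 0.1553]
ee_rot: [-3.137, 0.003, 1.508]
wrist_force: [1.2, 0.7, -1.4]
width: 0.049
finger_force: 30.0
```

>>> servo_tool([
  [-0.1, 0, -0.25, 0, 0, 0, 20],
  [-0.3, -0.01, -0.5, 0, 0, 0, 20],
  [-0.6, -0.02, -0.5, 0, 0, 0, 20],
  [-1, -0.04, -0.5, 0, 0, 0, 20],
])

```text
time: 6.28
tool_pos: [0.5363, 0.2178, 0.2092]
ee_rot: [3.137, -0.002, 1.511]
wrist_force: [0.5, -1.1, -1.6]
width: 0.0494
finger_force: 30.0
```

>>> servo_tool([
  [-0.33, -0.01, 0, 0, 0, 0, 20],
  [-0.67, -0.03, 0, 0, 0, 0, 20],
  [-1, -0.04, 0, 0, 0, 0, 20],
])

```text
time: 6.53
tool_pos: [0.5243, 0.1157, 0.2066]
ee_rot: [-3.141, 0.0, 1.508]
wrist_force: [0.6, -0.4, -2.1]
width: 0.0495
finger_force: 30.0
```

>>> servo_tool([
  [-0.33, -0.01, 0, 0, 0, 0, 20],
  [-0.67, -0.03, 0, 0, 0, 0, 20],
  [-1, -0.04, 0, 0, 0, 0, 20],
])

```text
time: 6.78
tool_pos: [0.514, 0.0162, 0.2066]
ee_rot: [-3.141, 0.0, 1.508]
wrist_force: [0.6, -0.0, -1.2]
width: 0.0494
finger_force: 30.0
```

>>> servo_tool([
  [-0.33, -0.01, 0, 0, 0, 0, 20],
  [-0.67, -0.03, 0, 0, 0, 0, 20],
  [-1, -0.04, 0, 0, 0, 0, 20],
])

```text
time: 7.03
tool_pos: [0.5038, -0.0833, 0.2067]
ee_rot: [-3.141, -0.0, 1.508]
wrist_force: [0.4, -0.4, -2.2]
width: 0.049
finger_force: 30.0
```

>>> servo_tool([
  [-0.33, -0.01, 0, 0, 0, 0.01, 20],
  [-0.67, -0.03, 0, 0, 0, 0.02, 20],
  [-1, -0.04, 0, 0, 0, 0.02, 20],
])

```text
time: 7.28
tool_pos: [0.4935, -0.1828, 0.2066]
ee_rot: [-3.141, -0.0, 1.476]
wrist_force: [0.3, 0.5, -2.0]
width: 0.049
finger_force: 30.0
```

>>> servo_tool([
  [-0.4, 0, 0, 0, 0, 0, 20],
  [-0.7, 0, 0, 0, 0, 0, 20],
  [-0.9, 0, 0, 0, 0, 0, 20],
  [-1, 0, 0, 0, 0, 0, 20],
  [-1, 0, 0, 0, 0, 0, 20],
  [-1, 0, 0, 0, 0, 0, 20],
  [-1, 0, 0, 0, 0, 0, 20],
])

```text
time: 7.87
tool_pos: [0.4853, -0.2795, 0.2066]
ee_rot: [-3.141, -0.001, 1.478]
wrist_force: [-0.3, -0.1, -0.8]
width: 0.0487
finger_force: 30.0
```

```bash
python3 - <<'E'
from h import *
o=robot.get_obs();im=robot.snapshot("wrist");cv2.imwrite("pics/w2.png",im[:,:,::-1])
print(o["time"],o["tool_pos"],o["ee_rot"],o["width"])
np.savez("w2",p=o["tool_pos"],r=o["ee_rot"])
E
```

```text
7.8667 [ 0.48525646 -0.2795494   0.20655371] [-3.14149489e+00 -9.97943545e-04  1.47771707e+00] 0.04865086867134484
```

View pics/w2.png

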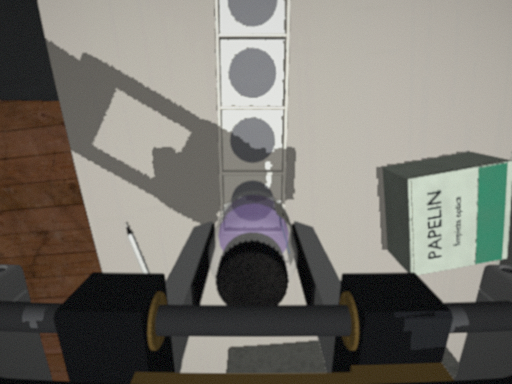

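The wrist view shows rack pads at (252,72) and (252,140). The last pad sits partly behind the held bottle at about (252,195).

```bash
python3 - <<'E'
from h import *
d=np.load("w2.npz");P=(d["p"],d["r"])
im=cv2.imread("pics/w2.png");V=im.max(2);k=((V>85)&(V<150)).astype(np.uint8);k[im.max(2)-im.min(2)>25]=0
for u0 in [(252,72)]:
    y,x=np.mgrid[:384,:512];m=(k>0)&(np.hypot(x-u0[0],y-u0[1])<28);u=(x[m].mean(),y[m].mean());print(m.sum(),u,world("wrist",[u],.007,P).round(4))
print(world("wrist",[(252,139.5)],.007,P).round(4))
# compartment wall lines tops z=.018 at rows 37,107,170 and sides
for r in (37.5,107.5,171):print(r,world("wrist",[(217,r),(287,r)],.018,P).round(4).tolist())
E
```

```text
1734 (np.float64(251.9515570934256), np.float64(72.42502883506344)) [[ 0.496  -0.1623  0.007 ]]
[[ 0.489  -0.2375  0.007 ]]
37.5 [[0.4619, -0.1245, 0.018], [0.5366, -0.1314, 0.018]]
107.5 [[0.4532, -0.197, 0.018], [0.5318, -0.2043, 0.018]]
171 [[0.4443, -0.2695, 0.018], [0.5271, -0.2772, 0.018]]
```

>>> servo_tool([
  [-0.15, 0, 0.15, 0, 0, 0, 20],
  [-0.34, 0, 0.4, 0, 0, 0, 20],
  [-0.34, 0, 0.7, 0, 0, 0, 20],
  [-0.34, 0, 1, 0, 0, 0, 20],
])

```text
time: 8.25
tool_pos: [0.4827, -0.3146, 0.1065]
ee_rot: [3.139, 0.001, 1.477]
wrist_force: [0.5, -0.5, -2.7]
width: 0.0489
finger_force: 30.0
```

>>> servo_tool([
  [0, 0, 0.12, 0, 0, 0, 20],
  [0, 0, 0.24, 0, 0, 0, 20],
  [0, 0, 0.36, 0, 0, 0, 20],
  [0, 0, 0.43, 0, 0, 0, 20],
  [0, 0, 0.48, 0, 0, 0, 20],
  [0, 0, 0.51, 0, 0, 0, 20],
  [0, 0, 0.53, 0, 0, 0, 20],
  [0, 0, 0.54, 0, 0, 0, 20],
  [0, 0, 0.54, 0, 0, 0, 20],
  [0, 0, 0.54, 0, 0, 0, 20],
])

```text
time: 9.08
tool_pos: [0.4821, -0.3152, 0.0531]
ee_rot: [3.141, 0.001, 1.476]
wrist_force: [0.2, 0.5, -1.7]
width: 0.0492
finger_force: 30.0
```

>>> servo_tool([
  [0, 0, 0, 0, 0, 0, 65],
  [0, 0, 0, 0, 0, 0, 80],
  [0, 0, 0, 0, 0, 0, 94],
  [0, 0, 0, 0, 0, 0, 94],
  [0, 0, 0, 0, 0, 0, 94],
  [0, 0, 0, 0, 0, 0, 94],
  [0, 0, 0, 0, 0, 0, 94],
  [0, 0, 0, 0, 0, 0, 94],
])

```text
time: 9.75
tool_pos: [0.4818, -0.3149, 0.0525]
ee_rot: [3.142, 0.0, 1.476]
wrist_force: [0.1, 0.3, -0.9]
width: 0.0932
finger_force: 0.0
```

>>> servo_tool([
  [0, 0, -0.2, 0, 0, 0, 94],
  [0, 0, -0.5, 0, 0, 0, 94],
  [0, 0, -0.8, 0, 0, 0, 94],
  [0, 0, -1, 0, 0, 0, 94],
])

```text
time: 10.08
tool_pos: [0.4825, -0.3154, 0.1556]
ee_rot: [3.139, 0.002, 1.476]
wrist_force: [0.6, 0.3, 0.4]
width: 0.0938
finger_force: 0.0
```

>>> servo_tool([
  [0, 0, -0.3, 0, 0, -0.01, 94],
  [0.3, 0, -0.5, 0, 0, -0.02, 94],
  [0.6, 0, -0.5, 0, 0, -0.02, 94],
  [1, 0, -0.5, 0, 0, -0.02, 94],
])

```text
time: 10.42
tool_pos: [0.492, -0.2163, 0.2048]
ee_rot: [3.137, 0.003, 1.504]
wrist_force: [1.2, 0.8, -0.2]
width: 0.0939
finger_force: 0.0
```

>>> servo_tool([
  [0.33, 0.02, 0, 0, 0, 0, 94],
  [0.67, 0.03, 0, 0, 0, 0, 94],
  [1, 0.05, 0, 0, 0, 0, 94],
])

```text
time: 10.67
tool_pos: [0.5024, -0.1142, 0.2027]
ee_rot: [3.141, 0.0, 1.507]
wrist_force: [0.5, 0.9, -0.0]
width: 0.0942
finger_force: 0.0
```

>>> servo_tool([
  [0.33, 0.02, 0, 0, 0, 0, 94],
  [0.67, 0.03, 0, 0, 0, 0, 94],
  [1, 0.05, 0, 0, 0, 0, 94],
])

```text
time: 10.92
tool_pos: [0.5136, -0.0146, 0.2026]
ee_rot: [3.141, 0.0, 1.508]
wrist_force: [0.5, -0.4, -1.2]
width: 0.0939
finger_force: 0.0
```

>>> servo_tool([
  [0.33, 0.02, 0, 0, 0, 0, 94],
  [0.67, 0.03, 0, 0, 0, 0, 94],
  [1, 0.05, 0, 0, 0, 0, 94],
])

```text
time: 11.17
tool_pos: [0.525, 0.0849, 0.2026]
ee_rot: [3.141, 0.0, 1.508]
wrist_force: [-0.4, -0.1, -0.3]
width: 0.0939
finger_force: 0.0
```

>>> servo_tool([
  [0.33, 0.02, 0, 0, 0, 0, 94],
  [0.67, 0.03, 0, 0, 0, 0, 94],
  [1, 0.05, 0, 0, 0, 0, 94],
])

```text
time: 11.42
tool_pos: [0.5362, 0.1844, 0.2025]
ee_rot: [3.141, 0.0, 1.508]
wrist_force: [0.3, 0.2, -0.3]
width: 0.0935
finger_force: 0.0
```

>>> servo_tool([
  [0.3, 0.02, 0, 0, 0, 0, 94],
  [0.5, 0.03, 0, 0, 0, 0, 94],
  [0.6, 0.03, 0, 0, 0, 0, 94],
  [0.6, 0.03, 0, 0, 0, 0, 94],
  [0.6, 0.03, 0, 0, 0, 0, 94],
  [0.6, 0.03, 0, 0, 0, 0, 94],
])

```text
time: 11.92
tool_pos: [0.5433, 0.241, 0.2025]
ee_rot: [-3.142, 0.001, 1.506]
wrist_force: [-0.4, 0.1, 0.1]
width: 0.0941
finger_force: 0.0
```

```bash
python3 - <<'E'
from h import *
o=robot.get_obs();im=robot.snapshot("wrist");cv2.imwrite("pics/w3.png",im[:,:,::-1])
print(o["time"],o["tool_pos"],o["ee_rot"],o["width"])
im=robot.snapshot("top");cv2.imwrite("pics/t3.png",cv2.resize(im[150:260,110:400,::-1],(783,297)))
E
```

```text
11.9167 [0.54329801 0.24103243 0.20247438] [-3.14158999e+00  8.65183041e-04  1.50639532e+00] 0.09411595533380547
```

View pics/t3.png

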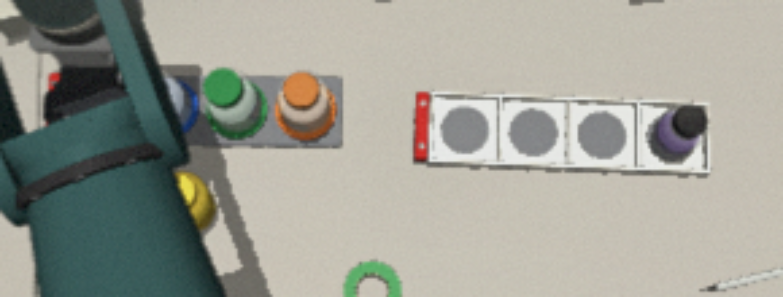

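View pics/w3.png

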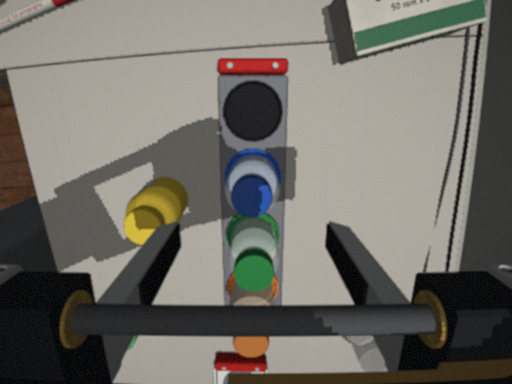

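The top crop shows the black bottle upright in the last bay at (672,135). In the wrist view the blue bottle (250,190) is centred below the jaws.

>>> servo_tool([
  [0, 0, 0.2, 0, 0, 0, 94],
  [0, 0, 0.5, 0, 0, 0, 94],
  [0, 0, 0.8, 0, 0, 0, 94],
  [0, 0, 1, 0, 0, 0, 94],
])

```text
time: 12.35
tool_pos: [0.5422, 0.2406, 0.0998]
ee_rot: [-3.139, 0.001, 1.506]
wrist_force: [-1.2, 0.6, -1.1]
width: 0.0936
finger_force: 0.0
```

>>> servo_tool([
  [0, 0, 0.2, 0, 0, 0, 94],
  [0, 0, 0.35, 0, 0, 0, 94],
  [0, 0, 0.42, 0, 0, 0, 94],
  [0, 0, 0.42, 0, 0, 0, 94],
  [0, 0, 0.42, 0, 0, 0, 94],
  [0, 0, 0.42, 0, 0, 0, 94],
])

```text
time: 12.85
tool_pos: [0.5443, 0.2422, 0.0621]
ee_rot: [3.139, -0.001, 1.507]
wrist_force: [0.7, -0.0, 0.3]
width: 0.0936
finger_force: 0.0
```

>>> servo_tool([
  [0, 0, 0, 0, 0, 0, 20],
  [0, 0, 0, 0, 0, 0, 20],
  [0, 0, 0, 0, 0, 0, 20],
  [0, 0, 0, 0, 0, 0, 20],
  [0, 0, 0, 0, 0, 0, 20],
  [0, 0, 0, 0, 0, 0, 20],
  [0, 0, 0, 0, 0, 0, 20],
  [0, 0, 0, 0, 0, 0, 20],
  [0, 0, 0, 0, 0, 0, 20],
])

```text
time: 13.6
tool_pos: [0.5432, 0.2423, 0.0605]
ee_rot: [-3.141, -0.0, 1.508]
wrist_force: [-0.5, 0.3, 0.7]
width: 0.0543
finger_force: 30.0
```

>>> servo_tool([
  [0, 0, -0.1, 0, 0, 0, 20],
  [0, 0, -0.25, 0, 0, 0, 20],
  [0, 0, -0.45, 0, 0, 0, 20],
  [0, 0, -0.7, 0, 0, 0, 20],
  [0, 0, -1, 0, 0, 0, 20],
])

```text
time: 14.02
tool_pos: [0.542, 0.2418, 0.1596]
ee_rot: [-3.137, 0.002, 1.508]
wrist_force: [0.3, -0.1, -1.9]
width: 0.0544
finger_force: 29.9
```

>>> servo_tool([
  [0, 0, -0.25, 0, 0, 0, 20],
  [-0.1, -0.01, -0.5, 0, 0, 0, 20],
  [-0.3, -0.02, -0.5, 0, 0, 0, 20],
  [-0.6, -0.03, -0.5, 0, 0, 0, 20],
  [-1, -0.05, -0.5, 0, 0, 0, 20],
])

```text
time: 14.43
tool_pos: [0.532, 0.1435, 0.2113]
ee_rot: [3.14, -0.001, 1.511]
wrist_force: [0.5, -0.4, -3.0]
width: 0.0546
finger_force: 29.9
```

>>> servo_tool([
  [-0.33, -0.02, 0, 0, 0, 0, 20],
  [-0.67, -0.03, 0, 0, 0, 0, 20],
  [-1, -0.05, 0, 0, 0, 0, 20],
])

```text
time: 14.68
tool_pos: [0.5201, 0.0417, 0.2107]
ee_rot: [3.142, 0.0, 1.508]
wrist_force: [-0.5, -0.2, -1.7]
width: 0.0545
finger_force: 29.9
```

>>> servo_tool([
  [-0.33, -0.02, 0, 0, 0, 0, 20],
  [-0.67, -0.03, 0, 0, 0, 0, 20],
  [-1, -0.05, 0, 0, 0, 0, 20],
])

```text
time: 14.93
tool_pos: [0.5087, -0.0578, 0.2108]
ee_rot: [3.141, 0.0, 1.508]
wrist_force: [0.4, 0.0, -2.4]
width: 0.0545
finger_force: 29.9
```

>>> servo_tool([
  [-0.33, -0.02, 0, 0, 0, 0, 20],
  [-0.67, -0.03, 0, 0, 0, 0, 20],
  [-1, -0.05, 0, 0, 0, 0, 20],
])

```text
time: 15.18
tool_pos: [0.4974, -0.1573, 0.2108]
ee_rot: [3.141, 0.0, 1.508]
wrist_force: [-0.8, -0.3, -2.0]
width: 0.0545
finger_force: 29.9
```

>>> servo_tool([
  [-0.3, -0.01, 0, 0, 0, 0.01, 20],
  [-0.55, -0.03, 0, 0, 0, 0.02, 20],
  [-0.75, -0.04, 0, 0, 0, 0.02, 20],
  [-0.81, -0.04, 0, 0, 0, 0.02, 20],
  [-0.81, -0.04, 0, 0, 0, 0.02, 20],
  [-0.81, -0.04, 0, 0, 0, 0.02, 20],
  [-0.81, -0.04, 0, 0, 0, 0.02, 20],
])

```text
time: 15.77
tool_pos: [0.4892, -0.2349, 0.2106]
ee_rot: [3.142, -0.001, 1.478]
wrist_force: [-0.3, 0.2, -2.4]
width: 0.0543
finger_force: 29.9
```

>>> servo_tool([
  [0, 0, 0.15, 0, 0, 0, 20],
  [0, 0, 0.4, 0, 0, 0, 20],
  [0, 0, 0.7, 0, 0, 0, 20],
  [0, 0, 1, 0, 0, 0, 20],
])

```text
time: 16.1
tool_pos: [0.4899, -0.2349, 0.1106]
ee_rot: [3.139, 0.001, 1.479]
wrist_force: [-0.1, 0.9, -2.2]
width: 0.0547
finger_force: 29.9
```

>>> servo_tool([
  [0, 0, 0.12, 0, 0, 0, 20],
  [0, 0, 0.24, 0, 0, 0, 20],
  [0, 0, 0.36, 0, 0, 0, 20],
  [0, 0, 0.43, 0, 0, 0, 20],
  [0, 0, 0.48, 0, 0, 0, 20],
  [0, 0, 0.51, 0, 0, 0, 20],
  [0, 0, 0.53, 0, 0, 0, 20],
  [0, 0, 0.54, 0, 0, 0, 20],
  [0, 0, 0.54, 0, 0, 0, 20],
  [0, 0, 0.54, 0, 0, 0, 20],
])

```text
time: 16.93
tool_pos: [0.4893, -0.2365, 0.0571]
ee_rot: [3.141, 0.001, 1.476]
wrist_force: [0.0, 0.1, -2.5]
width: 0.0543
finger_force: 29.9
```

>>> servo_tool([
  [0, 0, 0, 0, 0, 0, 65],
  [0, 0, 0, 0, 0, 0, 80],
  [0, 0, 0, 0, 0, 0, 94],
  [0, 0, 0, 0, 0, 0, 94],
  [0, 0, 0, 0, 0, 0, 94],
  [0, 0, 0, 0, 0, 0, 94],
  [0, 0, 0, 0, 0, 0, 94],
  [0, 0, 0, 0, 0, 0, 94],
])

```text
time: 17.6
tool_pos: [0.489, -0.2362, 0.0565]
ee_rot: [3.142, 0.0, 1.476]
wrist_force: [0.2, 0.4, -1.1]
width: 0.0938
finger_force: 0.0
```

>>> servo_tool([
  [0, 0, -0.2, 0, 0, 0, 94],
  [0, 0, -0.5, 0, 0, 0, 94],
  [0, 0, -0.8, 0, 0, 0, 94],
  [0, 0, -1, 0, 0, 0, 94],
])

```text
time: 17.93
tool_pos: [0.4897, -0.2367, 0.1595]
ee_rot: [3.139, 0.002, 1.476]
wrist_force: [0.5, 0.2, 0.8]
width: 0.0944
finger_force: 0.0
```

>>> servo_tool([
  [0, 0, -0.3, 0, 0, -0.01, 94],
  [0.3, 0, -0.5, 0, 0, -0.02, 94],
  [0.6, 0, -0.5, 0, 0, -0.02, 94],
  [1, 0, -0.5, 0, 0, -0.02, 94],
])

```text
time: 18.27
tool_pos: [0.4993, -0.1375, 0.2088]
ee_rot: [3.137, 0.002, 1.504]
wrist_force: [1.4, -0.3, -0.5]
width: 0.0939
finger_force: 0.0
```

>>> servo_tool([
  [0.33, 0.02, 0, 0, 0, 0, 94],
  [0.67, 0.05, 0, 0, 0, 0, 94],
  [1, 0.07, 0, 0, 0, 0, 94],
])

```text
time: 18.52
tool_pos: [0.5116, -0.0357, 0.2066]
ee_rot: [3.141, 0.0, 1.507]
wrist_force: [-0.5, 0.4, 0.5]
width: 0.0935
finger_force: 0.0
```

>>> servo_tool([
  [0.33, 0.02, 0, 0, 0, 0, 94],
  [0.67, 0.05, 0, 0, 0, 0, 94],
  [1, 0.07, 0, 0, 0, 0, 94],
])

```text
time: 18.77
tool_pos: [0.525, 0.0638, 0.2066]
ee_rot: [3.141, 0.0, 1.508]
wrist_force: [0.3, -0.1, -0.1]
width: 0.094
finger_force: 0.0
```

>>> servo_tool([
  [0.3, 0.02, 0, 0, 0, 0, 94],
  [0.6, 0.05, 0, 0, 0, 0, 94],
  [0.85, 0.07, 0, 0, 0, 0, 94],
  [1, 0.08, 0, 0, 0, 0, 94],
  [1, 0.08, 0, 0, 0, 0, 94],
  [1, 0.08, 0, 0, 0, 0, 94],
  [1, 0.08, 0, 0, 0, 0, 94],
])

```text
time: 19.35
tool_pos: [0.5392, 0.1605, 0.2064]
ee_rot: [-3.141, 0.001, 1.507]
wrist_force: [0.2, 0.1, -0.5]
width: 0.0941
finger_force: 0.0
```

```bash
python3 - <<'E'
from h import *
o=robot.get_obs();im=robot.snapshot("wrist");cv2.imwrite("pics/w4.png",im[:,:,::-1])
print(o["time"],o["tool_pos"],o["ee_rot"])
im=im[:,:,::-1];hsv=cv2.cvtColor(im,cv2.COLOR_BGR2HSV).astype(int);H,S,V=hsv[...,0],hsv[...,1],hsv[...,2]
y,x=np.mgrid[:384,:512]
P=(o["tool_pos"],o["ee_rot"])
m=(abs(H-67)<15)&(S>130)&(abs(x-253)<60)
n,l,s,c=cv2.connectedComponentsWithStats(m.astype(np.uint8))
for i in range(1,n):
    if s[i][4]>100: print(s[i],c[i],world("wrist",[c[i]],.108,P).round(4))
im=robot.snapshot("top");cv2.imwrite("pics/t4.png",cv2.resize(im[150:260,110:400,::-1],(783,297)))
E
```

```text
19.35 [0.5391936  0.16048998 0.20636521] [-3.14143421e+00  8.70121301e-04  1.50714298e+00]
[225 145  54  32 344] [248.78197674 154.875     ] [[0.539  0.1997 0.108 ]]
[ 232  170   42   42 1352] [252.51035503 190.61094675] [[0.5402 0.1673 0.108 ]]
```

View pics/t4.png

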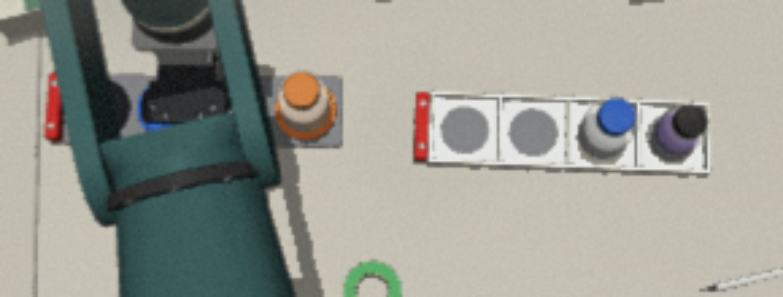

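The top crop shows blue (605,130) and black (675,135) upright in bays 3 and 4.

>>> servo_tool([
  [0.05, 0.01, 0.2, 0, 0, 0, 94],
  [0.05, 0.01, 0.5, 0, 0, 0, 94],
  [0.05, 0.01, 0.8, 0, 0, 0, 94],
  [0.05, 0.01, 1, 0, 0, 0, 94],
])

```text
time: 19.78
tool_pos: [0.5395, 0.1647, 0.1038]
ee_rot: [-3.139, 0.001, 1.506]
wrist_force: [-0.2, -0.1, -0.7]
width: 0.0942
finger_force: 0.0
```

>>> servo_tool([
  [0, 0, 0.2, 0, 0, 0, 94],
  [0, 0, 0.38, 0, 0, 0, 94],
  [0, 0, 0.46, 0, 0, 0, 94],
  [0, 0, 0.46, 0, 0, 0, 94],
  [0, 0, 0.46, 0, 0, 0, 94],
  [0, 0, 0.46, 0, 0, 0, 94],
])

```text
time: 20.28
tool_pos: [0.5417, 0.1661, 0.0621]
ee_rot: [3.139, -0.001, 1.507]
wrist_force: [0.8, 0.4, 0.4]
width: 0.0937
finger_force: 0.0
```

>>> servo_tool([
  [0, 0, 0, 0, 0, 0, 20],
  [0, 0, 0, 0, 0, 0, 20],
  [0, 0, 0, 0, 0, 0, 20],
  [0, 0, 0, 0, 0, 0, 20],
  [0, 0, 0, 0, 0, 0, 20],
  [0, 0, 0, 0, 0, 0, 20],
  [0, 0, 0, 0, 0, 0, 20],
  [0, 0, 0, 0, 0, 0, 20],
  [0, 0, 0, 0, 0, 0, 20],
])

```text
time: 21.03
tool_pos: [0.5404, 0.1663, 0.0605]
ee_rot: [-3.141, 0.0, 1.508]
wrist_force: [-1.4, -0.2, 1.4]
width: 0.055
finger_force: 30.0
```

>>> servo_tool([
  [0, 0, -0.1, 0, 0, 0, 20],
  [0, 0, -0.25, 0, 0, 0, 20],
  [0, 0, -0.45, 0, 0, 0, 20],
  [0, 0, -0.7, 0, 0, 0, 20],
  [0, 0, -1, 0, 0, 0, 20],
])

```text
time: 21.45
tool_pos: [0.5394, 0.1659, 0.1599]
ee_rot: [-3.138, 0.001, 1.508]
wrist_force: [0.5, 0.1, -1.9]
width: 0.0549
finger_force: 30.0
```

>>> servo_tool([
  [0, 0, -0.25, 0, 0, 0, 20],
  [-0.1, -0.01, -0.5, 0, 0, 0, 20],
  [-0.3, -0.02, -0.5, 0, 0, 0, 20],
  [-0.6, -0.04, -0.5, 0, 0, 0, 20],
  [-1, -0.07, -0.5, 0, 0, 0, 20],
])

```text
time: 21.87
tool_pos: [0.5276, 0.0675, 0.2115]
ee_rot: [3.139, -0.001, 1.511]
wrist_force: [0.5, -0.8, -1.3]
width: 0.0552
finger_force: 30.0
```

>>> servo_tool([
  [-0.33, -0.02, 0, 0, 0, 0, 20],
  [-0.67, -0.05, 0, 0, 0, 0, 20],
  [-1, -0.07, 0, 0, 0, 0, 20],
])

```text
time: 22.12
tool_pos: [0.5134, -0.034, 0.2109]
ee_rot: [3.141, 0.0, 1.508]
wrist_force: [0.8, -0.5, -0.8]
width: 0.0548
finger_force: 30.0
```

>>> servo_tool([
  [-0.33, -0.02, 0, 0, 0, 0, 20],
  [-0.67, -0.05, 0, 0, 0, 0, 20],
  [-1, -0.07, 0, 0, 0, 0, 20],
])

```text
time: 22.37
tool_pos: [0.5001, -0.1335, 0.2109]
ee_rot: [3.141, 0.0, 1.508]
wrist_force: [0.1, -1.0, -1.2]
width: 0.0552
finger_force: 30.0
```

>>> servo_tool([
  [-0.2, -0.01, 0, 0, 0, 0.01, 20],
  [-0.31, -0.02, 0, 0, 0, 0.02, 20],
  [-0.31, -0.02, 0, 0, 0, 0.02, 20],
  [-0.31, -0.02, 0, 0, 0, 0.02, 20],
  [-0.31, -0.02, 0, 0, 0, 0.02, 20],
  [-0.31, -0.02, 0, 0, 0, 0.02, 20],
])

```text
time: 22.87
tool_pos: [0.497, -0.1612, 0.2106]
ee_rot: [3.141, -0.0, 1.478]
wrist_force: [0.1, 0.2, -2.2]
width: 0.0553
finger_force: 30.0
```

>>> servo_tool([
  [0, 0, 0.15, 0, 0, 0, 20],
  [0, 0, 0.4, 0, 0, 0, 20],
  [0, 0, 0.7, 0, 0, 0, 20],
  [0, 0, 1, 0, 0, 0, 20],
])

```text
time: 23.2
tool_pos: [0.4976, -0.1615, 0.1104]
ee_rot: [3.139, 0.001, 1.479]
wrist_force: [0.7, 0.6, -2.1]
width: 0.0549
finger_force: 30.0
```

>>> servo_tool([
  [0, 0, 0.12, 0, 0, 0, 20],
  [0, 0, 0.24, 0, 0, 0, 20],
  [0, 0, 0.36, 0, 0, 0, 20],
  [0, 0, 0.43, 0, 0, 0, 20],
  [0, 0, 0.48, 0, 0, 0, 20],
  [0, 0, 0.51, 0, 0, 0, 20],
  [0, 0, 0.53, 0, 0, 0, 20],
  [0, 0, 0.54, 0, 0, 0, 20],
  [0, 0, 0.54, 0, 0, 0, 20],
  [0, 0, 0.54, 0, 0, 0, 20],
])

```text
time: 24.03
tool_pos: [0.4971, -0.1629, 0.0571]
ee_rot: [3.141, 0.0, 1.476]
wrist_force: [0.0, 0.0, -2.2]
width: 0.0548
finger_force: 30.0
```

>>> servo_tool([
  [0, 0, 0, 0, 0, 0, 65],
  [0, 0, 0, 0, 0, 0, 80],
  [0, 0, 0, 0, 0, 0, 94],
  [0, 0, 0, 0, 0, 0, 94],
  [0, 0, 0, 0, 0, 0, 94],
  [0, 0, 0, 0, 0, 0, 94],
  [0, 0, 0, 0, 0, 0, 94],
  [0, 0, 0, 0, 0, 0, 94],
])

```text
time: 24.7
tool_pos: [0.4968, -0.1627, 0.0565]
ee_rot: [3.141, 0.0, 1.476]
wrist_force: [0.8, -0.4, 0.2]
width: 0.0942
finger_force: 0.0
```

>>> servo_tool([
  [0, 0, -0.2, 0, 0, 0, 94],
  [0, 0, -0.5, 0, 0, 0, 94],
  [0, 0, -0.8, 0, 0, 0, 94],
  [0, 0, -1, 0, 0, 0, 94],
])

```text
time: 25.03
tool_pos: [0.4975, -0.163, 0.1594]
ee_rot: [3.138, 0.001, 1.476]
wrist_force: [1.2, -0.1, 0.9]
width: 0.0938
finger_force: 0.0
```

>>> servo_tool([
  [0, 0, -0.3, 0, 0, -0.01, 94],
  [0.3, 0, -0.5, 0, 0, -0.02, 94],
  [0.6, 0, -0.5, 0, 0, -0.02, 94],
  [1, 0, -0.5, 0, 0, -0.02, 94],
])

```text
time: 25.37
tool_pos: [0.5072, -0.0638, 0.2088]
ee_rot: [3.137, 0.002, 1.504]
wrist_force: [0.8, 0.1, -0.4]
width: 0.0936
finger_force: 0.0
```

>>> servo_tool([
  [0.33, 0.04, 0, 0, 0, 0, 94],
  [0.67, 0.08, 0, 0, 0, 0, 94],
  [1, 0.11, 0, 0, 0, 0, 94],
])

```text
time: 25.62
tool_pos: [0.5235, 0.0377, 0.2067]
ee_rot: [3.141, 0.0, 1.508]
wrist_force: [-0.2, 0.0, 0.0]
width: 0.094
finger_force: 0.0
```

>>> servo_tool([
  [0.3, 0.03, 0, 0, 0, 0, 94],
  [0.5, 0.05, 0, 0, 0, 0, 94],
  [0.54, 0.06, 0, 0, 0, 0, 94],
  [0.54, 0.06, 0, 0, 0, 0, 94],
  [0.54, 0.06, 0, 0, 0, 0, 94],
  [0.54, 0.06, 0, 0, 0, 0, 94],
])

```text
time: 26.12
tool_pos: [0.5328, 0.0884, 0.2064]
ee_rot: [-3.141, 0.001, 1.506]
wrist_force: [0.3, 0.2, 0.3]
width: 0.0937
finger_force: 0.0
```

```bash
python3 - <<'E'
from h import *
o=robot.get_obs();im=robot.snapshot("wrist")
print(o["time"],o["tool_pos"],o["ee_rot"])
im=im[:,:,::-1].copy();hsv=cv2.cvtColor(im,cv2.COLOR_BGR2HSV).astype(int);H,S,V=hsv[...,0],hsv[...,1],hsv[...,2]
y,x=np.mgrid[:384,:512]
P=(o["tool_pos"],o["ee_rot"])
m=(abs(H-11)<8)&(S>130)&(abs(x-253)<60)&(y<270)
n,l,s,c=cv2.connectedComponentsWithStats(m.astype(np.uint8))
for i in range(1,n):
    if s[i][4]>100: print(s[i],c[i],world("wrist",[c[i]],.112,P).round(4))
E
```

```text
26.1167 [0.53280965 0.08835745 0.20639697] [-3.14144491e+00  7.26720999e-04  1.50622565e+00]
[225 148  57  37 530] [254.48490566 160.05849057] [[0.5373 0.1234 0.112 ]]
[ 232  179   39   41 1273] [251.13589945 199.73762765] [[0.5321 0.0879 0.112 ]]
```

>>> servo_tool([
  [0, 0, 0.2, 0, 0, 0, 94],
  [0, 0, 0.5, 0, 0, 0, 94],
  [0, 0, 0.8, 0, 0, 0, 94],
  [0, 0, 1, 0, 0, 0, 94],
])

```text
time: 26.5
tool_pos: [0.5316, 0.0881, 0.1038]
ee_rot: [-3.139, 0.001, 1.506]
wrist_force: [0.1, 1.1, 0.0]
width: 0.0941
finger_force: 0.0
```

>>> servo_tool([
  [0, 0, 0.2, 0, 0, 0, 94],
  [0, 0, 0.36, 0, 0, 0, 94],
  [0, 0, 0.44, 0, 0, 0, 94],
  [0, 0, 0.44, 0, 0, 0, 94],
  [0, 0, 0.44, 0, 0, 0, 94],
  [0, 0, 0.44, 0, 0, 0, 94],
])

```text
time: 27.0
tool_pos: [0.534, 0.0892, 0.064]
ee_rot: [3.139, -0.0, 1.507]
wrist_force: [0.5, 0.6, 0.7]
width: 0.094
finger_force: 0.0
```

>>> servo_tool([
  [0, 0, 0, 0, 0, 0, 20],
  [0, 0, 0, 0, 0, 0, 20],
  [0, 0, 0, 0, 0, 0, 20],
  [0, 0, 0, 0, 0, 0, 20],
  [0, 0, 0, 0, 0, 0, 20],
  [0, 0, 0, 0, 0, 0, 20],
  [0, 0, 0, 0, 0, 0, 20],
  [0, 0, 0, 0, 0, 0, 20],
  [0, 0, 0, 0, 0, 0, 20],
])

```text
time: 27.75
tool_pos: [0.5329, 0.0896, 0.0626]
ee_rot: [3.141, 0.0, 1.508]
wrist_force: [0.2, 0.1, 1.4]
width: 0.0548
finger_force: 29.9
```

>>> servo_tool([
  [0, 0, -0.1, 0, 0, 0, 20],
  [0, 0, -0.25, 0, 0, 0, 20],
  [0, 0, -0.45, 0, 0, 0, 20],
  [0, 0, -0.7, 0, 0, 0, 20],
  [0, 0, -1, 0, 0, 0, 20],
])

```text
time: 28.17
tool_pos: [0.5315, 0.0895, 0.162]
ee_rot: [-3.138, 0.001, 1.508]
wrist_force: [0.1, 0.0, -0.9]
width: 0.0551
finger_force: 29.8
```

>>> servo_tool([
  [0, 0, -0.25, 0, 0, 0, 20],
  [-0.1, -0.01, -0.5, 0, 0, 0, 20],
  [-0.3, -0.03, -0.5, 0, 0, 0, 20],
  [-0.6, -0.06, -0.5, 0, 0, 0, 20],
  [-1, -0.1, -0.5, 0, 0, 0, 20],
])

```text
time: 28.58
tool_pos: [0.5167, -0.0089, 0.2137]
ee_rot: [3.14, -0.001, 1.512]
wrist_force: [1.0, -1.0, -2.0]
width: 0.0551
finger_force: 29.8
```

>>> servo_tool([
  [-0.3, -0.03, 0, 0, 0, 0.01, 20],
  [-0.55, -0.06, 0, 0, 0, 0.02, 20],
  [-0.72, -0.08, 0, 0, 0, 0.02, 20],
  [-0.77, -0.09, 0, 0, 0, 0.02, 20],
  [-0.77, -0.09, 0, 0, 0, 0.02, 20],
  [-0.77, -0.09, 0, 0, 0, 0.02, 20],
  [-0.77, -0.09, 0, 0, 0, 0.02, 20],
])

```text
time: 29.17
tool_pos: [0.5029, -0.0848, 0.2126]
ee_rot: [3.142, -0.001, 1.478]
wrist_force: [0.6, -0.4, -1.5]
width: 0.0547
finger_force: 29.8
```

Place it, release, retreat straight up and back away, then check.

>>> servo_tool([
  [0, 0, 0.15, 0, 0, 0, 20],
  [0, 0, 0.4, 0, 0, 0, 20],
  [0, 0, 0.7, 0, 0, 0, 20],
  [0, 0, 1, 0, 0, 0, 20],
])

```text
time: 29.5
tool_pos: [0.5036, -0.0846, 0.1123]
ee_rot: [3.139, 0.0, 1.478]
wrist_force: [0.5, -0.6, -1.2]
width: 0.055
finger_force: 29.8
```

>>> servo_tool([
  [0, 0, 0.12, 0, 0, 0, 20],
  [0, 0, 0.24, 0, 0, 0, 20],
  [0, 0, 0.36, 0, 0, 0, 20],
  [0, 0, 0.43, 0, 0, 0, 20],
  [0, 0, 0.48, 0, 0, 0, 20],
  [0, 0, 0.51, 0, 0, 0, 20],
  [0, 0, 0.53, 0, 0, 0, 20],
  [0, 0, 0.54, 0, 0, 0, 20],
  [0, 0, 0.54, 0, 0, 0, 20],
  [0, 0, 0.54, 0, 0, 0, 20],
])

```text
time: 30.33
tool_pos: [0.5031, -0.0861, 0.0591]
ee_rot: [3.14, 0.0, 1.476]
wrist_force: [0.1, -0.4, -1.7]
width: 0.0551
finger_force: 29.8
```

>>> servo_tool([
  [0, 0, 0, 0, 0, 0, 65],
  [0, 0, 0, 0, 0, 0, 80],
  [0, 0, 0, 0, 0, 0, 94],
  [0, 0, 0, 0, 0, 0, 94],
  [0, 0, 0, 0, 0, 0, 94],
  [0, 0, 0, 0, 0, 0, 94],
  [0, 0, 0, 0, 0, 0, 94],
  [0, 0, 0, 0, 0, 0, 94],
])

```text
time: 31.0
tool_pos: [0.5027, -0.0859, 0.0585]
ee_rot: [3.142, 0.0, 1.476]
wrist_force: [-0.0, 0.2, -0.1]
width: 0.0934
finger_force: 0.0
```

>>> servo_tool([
  [0, 0, -0.2, 0, 0, 0, 94],
  [0, 0, -0.5, 0, 0, 0, 94],
  [0, 0, -0.8, 0, 0, 0, 94],
  [0, 0, -1, 0, 0, 0, 94],
])

```text
time: 31.33
tool_pos: [0.5036, -0.0861, 0.1614]
ee_rot: [3.138, 0.001, 1.476]
wrist_force: [0.8, 0.6, -0.0]
width: 0.0939
finger_force: 0.0
```

>>> servo_tool([
  [0, 0, -0.3, 0, 0, 0, 94],
  [0, 0, -0.6, 0, 0, 0, 94],
  [0.3, 0, -0.6, 0, 0, 0, 94],
  [0.6, 0, -0.6, 0, 0, 0, 94],
  [1, 0, -0.6, 0, 0, 0, 94],
  [1, 0, -0.6, 0, 0, 0, 94],
  [1, 0, -0.6, 0, 0, 0, 94],
])

```text
time: 31.92
tool_pos: [0.5121, 0.0153, 0.2185]
ee_rot: [-3.142, 0.0, 1.48]
wrist_force: [-0.1, -0.3, 0.2]
width: 0.0943
finger_force: 0.0
```

>>> servo_tool([
  [0.3, 0, 0, 0, 0, 0, 94],
  [0.6, 0, 0, 0, 0, 0, 94],
  [1, 0, 0, 0, 0, 0, 94],
  [1, 0, 0, 0, 0, 0, 94],
  [1, 0, 0, 0, 0, 0, 94],
  [1, 0, 0, 0, 0, 0, 94],
  [1, 0, 0, 0, 0, 0, 94],
])

```text
time: 32.5
tool_pos: [0.5217, 0.1116, 0.2183]
ee_rot: [-3.141, 0.001, 1.474]
wrist_force: [-0.5, 0.1, 0.3]
width: 0.0943
finger_force: 0.0
```

```bash
python3 - <<'E'
from h import *
a=cv2.resize(robot.snapshot("top")[150:260,110:400,::-1],(783,297));b=cv2.resize(robot.snapshot("scene")[130:240,110:400,::-1],(783,297))
cv2.imwrite("pics/end.png",np.vstack([a,b]))
E
```

```text
(no output)
```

View pics/end.png

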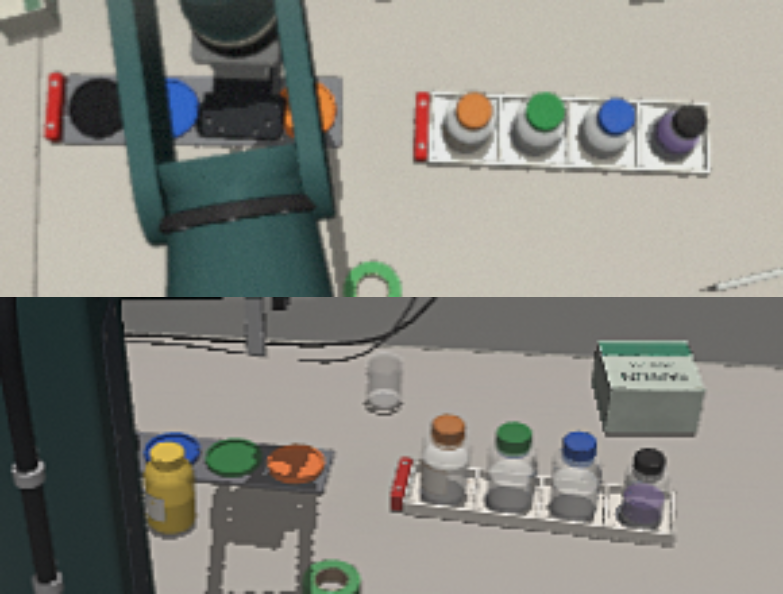

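All four bottles stand upright in the rack: from its red end orange (470,125), green (540,125), blue (607,128) and black (680,130). The yellow bottle still stands by the tray, and the gripper is clear.

```bash
python3 -c "
from bench import robot
print(robot.close_job())"
```

```text
the job is handed in; nothing more can be done
None
```

The job is handed in at about 33 s: all four bottles stand upright in the rack in reverse order (orange, green, blue, black from its red end), and the yellow look-alike was left alone.

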